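# Put the short film canister away and roll the tambour shut

## Robot

A 6-joint arm with a two-finger parallel gripper is mounted at the origin on the work surface. World frame = base frame: x ahead of the robot, y to its left, z up, the work surface at z = 0. Lengths are in m, angles in rad, forces in N, time in s.
With the tool pointing down it reaches from about 0.2 to 0.875 m from the base axis. Payload 3.4 kg.
Tool frame: the origin (TCP) lies between the finger pads; the fingertips stand 25 mm ahead of it and the grasp point (between the pads) lies 6 mm ahead of it (r.nose_length is the z of the fingertips in the tool frame, in m); z points along the fingers, x is the direction in which the jaws open and shut, and the axes are right-handed (so a half turn about z gives the same grasp; the last joint's range is limited). The gripper opens to 94 mm and grips with 3 to 60 N. Pads are 16 mm wide; open, the fingers measure 119 mm over their backs; the gripper's body (75 mm by 177 mm) begins 78 mm behind the grasp point.
Start: joints at [-1.456, 0.276, 1.505, -0, 1.361, -0.121], TCP at [0.134, -0.559, 0.23] pointing down, gripper open.
Joint ranges: [-2.89, 2.89], [-0.75, 2.08], [0.22, 2.7], [-1.18, 4.32], [0.11, 2.71], [-2.7, 2.7]. Speed limits (rad/s): [2.57, 2.57, 3.14, 3.14, 3.14, 3.14].

## Interface

Orientations are given as a unit quaternion [w, x, y, z].
In Python, from plant import r, gripper_to, inverse_kinematics, vision, models, telemetry gives the robot as it stands. Calls block until the motion is done:
- r.move_to(position, orientation): joint-space move of the TCP to a pose.
- r.move_l(position, rot=None, vel=0.15, guard=None): straight line of the TCP; rot=None keeps the orientation; vel is the mean speed in m/s. With guard (N) it stops when the force on the tool has changed by that much, and returns True; else False.
- r.movej(angles): joint-space move.
- gripper_to(opening, f_grip=None): finger opening in m; f_grip is the grip in N (None keeps the last); returns when the fingers have stopped.
- r.hold(seconds).
- inverse_kinematics(position, orientation): joint angles nearest the present ones, or None.
- vision.snapshot(name): name is "side" or "top" or "wrist"; returns the picture (384x512x3 uint8, red, green, blue); there is no depth.
- vision.get_calibration(name): a dict with "fx", "fy", "cx", "cy" (pixels), "D" ([k1, k2, p1, p2, k3] as OpenCV has them; the pictures are not rectified), "position" and "orientation" of the camera in the world. Camera axes: x right, y down, z forward; pixel columns grow to the right and rows downward; lengths in m; the calibration is good to about 2 mm. A picture is of the moment at which its call begins: read the wrist's pose just before it. get_calibration takes no time and is no camera call; for the wrist camera it gives the pose at the moment of the call.
A pose or a line that the arm cannot do raises r.PlanningError and nothing moves.
- r.sign_off(): hands the job in, once; it reports no verdict.
Trained networks look in the newest picture that a camera, given by its name, has taken for a name from the list of things; names that differ only in an ending like _2 or _b are one class to them, and where a whole thing is asked for, a point or a joint stands for the part that bears it (a point fixed in the world has none). Each returns a list of dicts, best first, with "score" (0 to 1); they miss things now and then, are a little off and sometimes report something else, mostly with a low value. They report only what shows in the picture. A call takes as long as a camera call. They do not tell look-alikes from the thing itself.
- models.boxes_of(thing, camera): "at" ([x, y, z] in m, in world coordinates, good to about 4 mm: the middle of the surface that is visible of it).
- models.regions_of(thing, camera): "pixels" (384x512 bool, what is visible of it).
- models.mark_of(thing, camera): "at" ([x, y, z] in m, in world coordinates, good to about 4 mm: a listed point, or the origin of a listed thing).
Readings, each from a call of its own:
- telemetry.current_t(): time.
- telemetry.current_joints(): joint angles.
- telemetry.current_dq(): joint speeds.
- telemetry.current_joint_efforts(): joint torques, N m.
- telemetry.current_ee_pos(): TCP position.
- telemetry.current_tool_rot(): TCP orientation.
- telemetry.current_wrist_force(): force on the tool from outside, world axes, zero at the start.
- telemetry.current_torque(): the same for the moment, N m.
- telemetry.current_opening(): finger opening in m.
Only numpy, scipy, OpenCV 4.12 (cv2) and the standard library are available. Lean on these libraries where they do the work, as an engineer would, in place of code of your own. Each camera call takes 0.05 s, during which the arm holds its last target.

## Task

Stand the shorter of the two aluminium canisters upright on the floor inside the wooden roll-top box, then roll the box's curved slatted cover fully shut over it.

Things in the scene. Friction and masses are not known exactly. Their poses are not given: they have to be found in the camera images.
- canister: Shorter of two plain aluminium canisters standing on the shelf: upright cylinder, 35 mm diameter, 52 mm high, about 50 g. The other is as thick but 90 mm high; either may be the nearer one, 80 mm or more apart. Origin: centre of the underside; z up.
- rolltop: Fixed wooden roll-top box, 372 (x) by 324 (y) by 231 mm high. Origin: centre of underside; z up; its front faces its -x. Inside 300 wide, floor at z 12. Front wall x -164 to -154, 112 high. Side walls round, radius 186 about the cover's axis (along y, at x 0, z 45). Rear hood radius 178-184 from x 98 back. With cover back, open from above at x -154 to -15: set things down near x -80, y 0.
- cover (a joint): Curved slatted cover turning about the box's level axis (along y, 45 mm above its origin): rad, 0 = fully shut (stop), 1.2 = fully back (stop); starts at 1.08 to 1.18. Shell of outer radius 172, inner 164 mm; shut, its leading edge is 25 degrees above level at the front; opening takes it up and over, under the rear hood. Stays where left; 4 to 8 N at the rail moves it.
- pull (a point): Middle of the outer edge of the cover's pull rail: dark wooden bar along the box's y, 160 mm long, 10 thick, standing radially out of the slats, radius 172 to 206 mm (this point: 206). Seen from the axis it is 0.506 rad + joint angle above level-front: near the top when open. To shut, bear on its rear face just above the slats and follow the arc forward and down.
Not all that is in view belongs to the job. What is shaped like the canister but black, blue or purple is not meant.

How it is judged:
On the way:
1. the short canister stands released inside the box while the cover is still open (x of canister in the frame of rolltop between -0.15 and 0.15 m and y of canister in the frame of rolltop between -0.145 and 0.145 m and z of canister in the frame of rolltop below 0.025 m and angle between canister's own z axis and vertical below 0.17 rad and contact force between canister and the fingers below 0.1 N and value of joint cover above 0.6 rad), for 0.2 s.
At the end, for the whole second after the job is handed in: The short canister stands upright (within 10 degrees) and at rest on the floor inside the roll-top box, and the cover is shut (joint below 0.09 rad, about 17 mm of travel at the rail) (x of canister in the frame of rolltop between -0.15 and 0.15 m and y of canister in the frame of rolltop between -0.145 and 0.145 m and z of canister in the frame of rolltop below 0.025 m and angle between canister's own z axis and vertical below 0.17 rad and linear speed of canister below 0.02 m/s and value of joint cover below 0.09 rad); the robot touches nothing.
It also fails if it takes over 51 s, if anything falls off the work surface, if the arm or the gripper's body presses on something with over 40 N, if the wrist force passes 120 N, or if a joint passes its speed limit or range.

## Working session

There is one attempt and no reset: what is moved stays moved. The work goes in short steps, each a Python script; the robot and the scene stay as the last script left them, time stands still between calls to the robot, and variables do not carry over. Pictures are saved under pics/ and viewed, and the job is handed in when it is done.

```bash
ls; mkdir -p pics
python3 - <<'E'
from plant import r, gripper_to, inverse_kinematics, vision, models, telemetry
import cv2
for n in ["side","top"]:
    im=vision.snapshot(n); cv2.imwrite(f"pics/{n}0.png",im[:,:,::-1])
    c=vision.get_calibration(n); print(n,c)
    for t in ["canister","rolltop","pull"]:
        print(t,[(d['at'],d['score']) for d in models.mark_of(t,n)])
    print('box',[(d['at'],d['score']) for d in models.boxes_of('canister',n)])
print(telemetry.current_t(), telemetry.current_tool_rot())
E
```

```text
pics
side {'fx': 457.42664015459644, 'fy': 457.42664015459644, 'cx': 253.38744793776092, 'cy': 188.7386879428185, 'D': array([-0.12806394,  0.        ,  0.        ,  0.        ,  0.        ]), 'position': array([ 0.31783058, -0.20055934,  1.061858  ]), 'orientation': array([-0.12953821,  0.8854275 , -0.44092461,  0.06945129])}
canister [([0.6617, -0.1651, -0.0031], 0.8), ([0.6326, -0.3129, 0.0007], 0.76), ([0.5374, -0.24, 0.0016], 0.7), ([0.6227, -0.2381, -0.003], 0.64), ([0.5601, 0.2603, -0.0031], 0.55), ([0.5599, -0.3231, -0.0019], 0.53)]
rolltop [([0.5576, 0.2585, -0.0005], 0.87)]
pull [([0.5641, 0.2843, 0.2529], 0.8)]
box [([0.532, -0.2437, 0.0535], 0.72), ([0.6553, -0.1666, 0.0477], 0.65), ([0.6208, -0.2395, 0.0513], 0.53)]
top {'fx': 443.62719148771833, 'fy': 443.62719148771833, 'cx': 253.44089577546592, 'cy': 193.63394849439553, 'D': array([0.00705567, 0.        , 0.        , 0.        , 0.        ]), 'position': array([ 0.41096049, -0.00197675,  1.00839401]), 'orientation': array([-0.05865743,  0.71327868, -0.69525702,  0.06641155])}
canister [([0.6285, -0.3157, -0.0023], 0.88), ([0.5585, -0.3214, -0.0002], 0.73), ([0.5679, 0.2875, 0.247], 0.51), ([0.5349, -0.2433, 0.0008], 0.5)]
rolltop [([0.5675, 0.2883, 0.2501], 0.6), ([0.5596, 0.2648, 0.0004], 0.57)]
pull [([0.5693, 0.2862, 0.2478], 0.66)]
box [([0.5349, -0.239, 0.0515], 0.7), ([0.6226, -0.2386, 0.0535], 0.69), ([0.6255, -0.3136, 0.0508], 0.54), ([0.5579, -0.3175, 0.0518], 0.54), ([0.657, -0.1631, 0.0541], 0.51)]
0.5 [ 1.75351573e-05  7.85395742e-01 -6.18993965e-01 -3.74079646e-06]
```

View pics/side0.png

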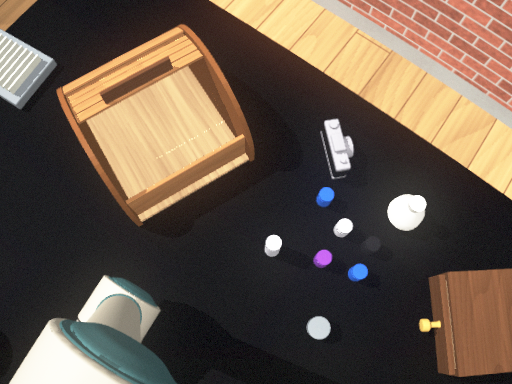

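View pics/top0.png

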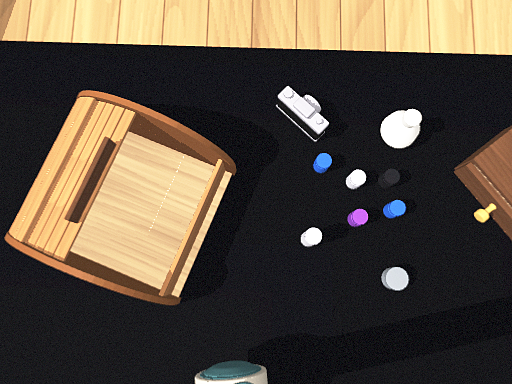

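Run:
```python
import cv2,numpy as np
a=cv2.imread('pics/side0.png')[175:285,240:390]; b=cv2.imread('pics/top0.png')[140:260,285:415]
f=lambda i:cv2.resize(i,(400,400),interpolation=cv2.INTER_CUBIC)
cv2.imwrite('pics/crop.png',np.hstack([cv2.resize(a,None,fx=400/150,fy=400/150,interpolation=2)[:290],cv2.resize(b,None,fx=400/130,fy=400/130,interpolation=2)[:290]]))
from plant import vision
from scipy.spatial.transform import Rotation as R
for n in ['side','top']:
    c=vision.get_calibration(n);q=c['orientation'];Rm=R.from_quat([q[1],q[2],q[3],q[0]]).as_matrix()
    K=np.array([[c['fx'],0,c['cx']],[0,c['fy'],c['cy']],[0,0,1]])
    for p in [(0.5349,-.241),(.6227,-.2385),(.63,-.314),(.559,-.322),(.659,-.165)]:
        o=[]
        for z in (0,.052,.09):
            P=Rm.T@(np.array([*p,z])-c['position']); o.append(cv2.projectPoints(P[None],np.zeros(3),np.zeros(3),K,c['D'])[0].ravel().round(0))
        print(n,p,*o)
```

```text
side (0.5349, -0.241) [319. 260.] [323. 257.] [325. 254.]
side (0.6227, -0.2385) [339. 230.] [344. 225.] [347. 222.]
side (0.63, -0.314) [367. 246.] [373. 242.] [377. 239.]
side (0.559, -0.322) [353. 272.] [359. 270.] [363. 268.]
side (0.659, -0.165) [323. 200.] [326. 194.] [329. 189.]
top (0.5349, -0.241) [353. 221.] [359. 218.] [363. 216.]
top (0.6227, -0.2385) [352. 183.] [357. 178.] [361. 175.]
top (0.63, -0.314) [384. 181.] [391. 176.] [397. 172.]
top (0.559, -0.322) [388. 211.] [396. 208.] [402. 205.]
top (0.659, -0.165) [320. 167.] [324. 162.] [327. 157.]
```

View pics/crop.png

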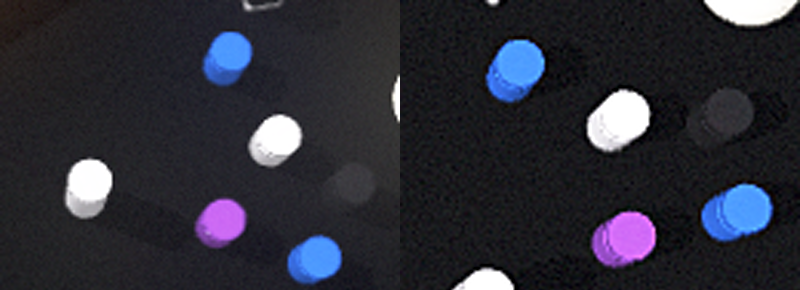

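```bash
cat > h.py <<'E'
import cv2,numpy as np
from plant import r, gripper_to, inverse_kinematics, vision, models, telemetry
from scipy.spatial.transform import Rotation as R
def cam(n):
    c=vision.get_calibration(n);q=c['orientation']
    return dict(Rm=R.from_quat([q[1],q[2],q[3],q[0]]).as_matrix(),K=np.array([[c['fx'],0,c['cx']],[0,c['fy'],c['cy']],[0,0,1]]),D=c['D'],p=c['position'])
def proj(c,P):
    P=np.atleast_2d(P); return cv2.projectPoints((P-c['p'])@c['Rm'],np.zeros(3),np.zeros(3),c['K'],c['D'])[0].reshape(-1,2)
def qdown(yaw):  # tool z down, jaw x axis along yaw
    q=(R.from_euler('z',yaw)*R.from_euler('x',np.pi)).as_quat(); return [q[3],q[0],q[1],q[2]]
E
cat > fit.py <<'E'
from h import *
from scipy.optimize import minimize
ims={n:cv2.imread(f'pics/{n}0.png').astype(float) for n in('side','top')}; cs={n:cam(n) for n in ims}
t=np.linspace(0,2*np.pi,40,endpoint=False)
def cost(p,h,px,S=4):
    tot=0
    for n in ims:
        x0,y0=px[n]; w=25
        im=ims[n][y0-w:y0+w,x0-w:x0+w]; m=((im.min(2)>110)).astype(float)
        m=cv2.resize(m,None,fx=S,fy=S,interpolation=cv2.INTER_NEAREST)
        P=np.vstack([np.c_[p[0]+.0175*np.cos(t),p[1]+.0175*np.sin(t),0*t+z] for z in(0,h)])
        u=((proj(cs[n],P)-[x0-w,y0-w]+.5)*S*16).astype(np.int32)
        g=np.zeros(m.shape,np.uint8); cv2.fillConvexPoly(g,cv2.convexHull(u),1,shift=4)
        tot+=np.abs(g-m).sum()/S/S
    return tot
for nm,px,g in [('A',dict(side=(343,228),top=(356,180)),(.6227,-.2385)),('B',dict(side=(273,245),top=(311,237)),(.5,-.14))]:
    for h in (.04,.052,.07,.09):
        b=min((minimize(cost,np.array(g)+d,(h,px),method='Nelder-Mead',options=dict(initial_simplex=np.array(g)+d+np.array([[0,0],[.01,0],[0,.01]]))) for d in([0,0],[-.01,0.005],[.01,-.01])),key=lambda o:o.fun)
        print(nm,h,b.x.round(4),round(b.fun,1))
E
python3 fit.py
```

```text
A 0.04 [ 0.6281 -0.2413] 63.9
A 0.052 [ 0.626 -0.24 ] 48.5
A 0.07 [ 0.6245 -0.2389] 113.7
A 0.09 [ 0.6242 -0.239 ] 214.6
B 0.04 [ 0.4923 -0.1363] 165.9
B 0.052 [ 0.4919 -0.1364] 132.3
B 0.07 [ 0.4914 -0.1359] 80.3
B 0.09 [ 0.4905 -0.1358] 50.8
```

Run:
```python
import cv2
a=cv2.imread('pics/top0.png')[80:310,0:245]
cv2.imwrite('pics/boxc.png',cv2.resize(a,None,fx=2.5,fy=2.5,interpolation=2))
```

```text
(no output)
```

View pics/boxc.png

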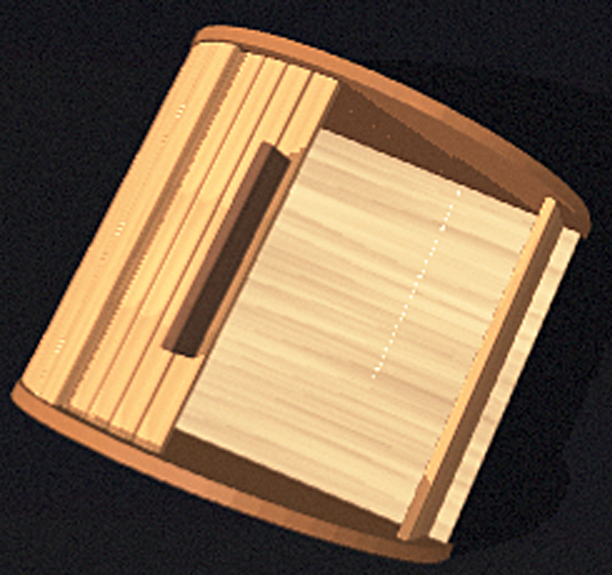

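Run:
```python
import cv2
a=cv2.imread('pics/side0.png')[20:230,50:265]
cv2.imwrite('pics/boxs.png',cv2.resize(a,None,fx=2.8,fy=2.8,interpolation=2))
```

```text
(no output)
```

View pics/boxs.png

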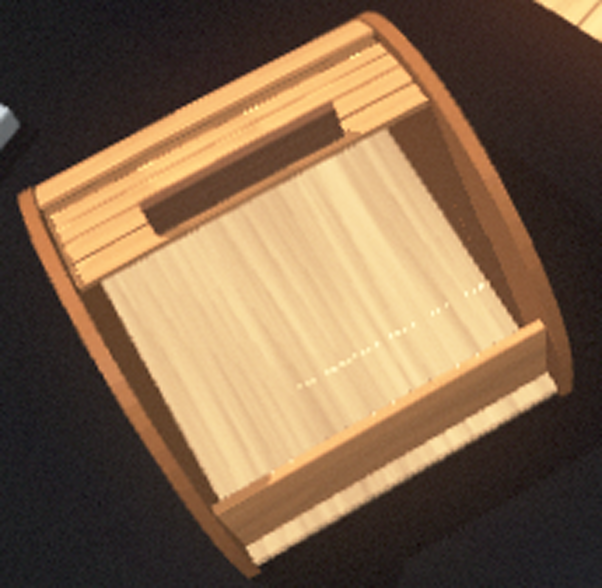

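```bash
cat > box.py <<'E'
from h import *
from scipy.optimize import least_squares
S=lambda u,v:('side',u/2.8+50,v/2.8+20); T=lambda u,v:('top',u/2.5,v/2.5+80)
def wall(x,y,z): return lambda q:np.array([x,y,z])
def rail(y,t,rad=.206): return lambda q:np.array([0,y,.045])+ rad*np.array([-np.cos(.506+q),0,np.sin(.506+q)])+t*np.array([np.sin(.506+q),0,np.cos(.506+q)])
obs=[(S(217,517),wall(-.164,.15,.112)),(S(546,338),wall(-.164,-.15,.112)),(S(543,321),wall(-.154,-.15,.112)),
 (T(543,197),wall(-.154,-.15,.112)),(T(399,536),wall(-.154,.15,.112)),
 (S(143,210),rail(.08,.005)),(S(335,107),rail(-.08,.005)),(T(265,143),rail(-.08,.005)),(T(162,345),rail(.08,.005))]
C={n:cam(n) for n in('side','top')}
def w(p,L): return np.array([p[0],p[1],0])+R.from_euler('z',p[2]).as_matrix()@L
def res(p): return np.concatenate([proj(C[o[0]],w(p,f(p[3])))[0]-o[1:] for o,f in obs])
s=least_squares(res,[.558,.262,1.2,1.13],loss='soft_l1')
if __name__=='__main__':
    print(s.x); print(res(s.x).reshape(-1,2).round(1)); p=s.x
    print('pull',w(p,rail(0,0)(p[3])))
    for n,sc,(ox,oy,W,H) in(('side',2.8,(50,20,215,210)),('top',2.5,(0,80,245,230))):
        im=cv2.resize(cv2.imread(f'pics/{n}0.png')[oy:oy+H,ox:ox+W],None,fx=sc,fy=sc,interpolation=2)
        def ln(Ls,col):
            u=(proj(C[n],np.array([w(p,np.array(L)) for L in Ls]))-[ox,oy]+.5)*sc
            cv2.polylines(im,[u.astype(np.int32)],False,col,1)
        for y in(-.162,-.15,.15,.162): ln([[-.186*np.cos(a),y,.045+.186*np.sin(a)] for a in np.linspace(0,np.pi,60)],(255,0,0))
        for x in(-.164,-.154): ln([[x,-.15,.112],[x,.15,.112]],(0,255,0))
        ln([[-.154,.15,.012],[-.154,-.15,.012],[0,-.15,.012]],(0,255,255))
        for t in(-.005,.005): ln([rail(y,t,rr)(p[3]) for y,rr in((-.08,.172),(-.08,.206),(.08,.206),(.08,.172))],(255,0,255))
        cv2.imwrite(f'pics/ov_{n}.png',im)
E
python3 box.py; python3 -c "
import cv2,numpy as np
a=cv2.imread('pics/ov_side.png');b=cv2.imread('pics/ov_top.png');a=cv2.resize(a,(400,390));b=cv2.resize(b,(400,390));cv2.imwrite('pics/ov.png',np.hstack([a,b]))"
```

```text
[0.55913237 0.25956146 1.19780539 1.15578178]
[[-0.   0.3]
 [ 0.8 -3.1]
 [-0.4 -0.5]
 [ 2.8  0.2]
 [-0.7  1.1]
 [-1.2 -1.9]
 [-0.4 -1.7]
 [ 1.2 -0.5]
 [ 0.9  1.6]]
pull [0.56595295 0.27699165 0.25014792]
```

View pics/ov.png

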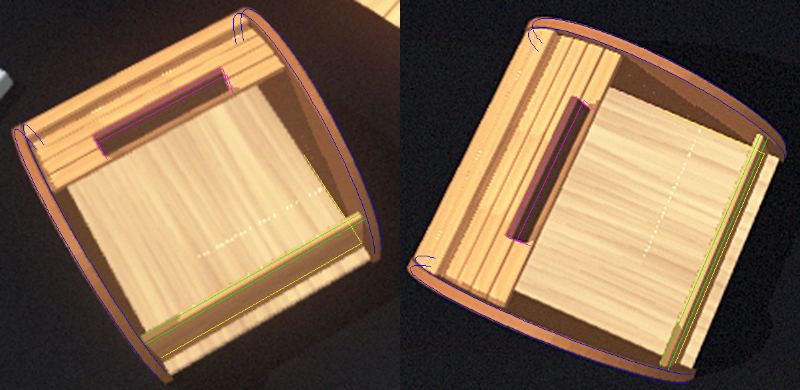

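The canisters are the pale cylinders at side px (343,228) and (273,245). Look-alikes in the side picture:
- purple: (322,259)
- blue: (326,197) and (358,272)
- black: (372,243)
- the wider grey disc: (318,328)

The silhouette fit in both views gives (343,228) a height of 52 mm, so it is the short canister, at (0.626, -0.240). The other fits 90 mm. The close crop agrees, and the box overlay matches within about 3 mm.

Run:
```python
from h import *
q=qdown(-.5)
c=np.array([.626,-.240])
for y in(-.5,-.5+np.pi): print(inverse_kinematics([*c,.15],qdown(y)), inverse_kinematics([.559-.08*np.cos(1.198),.26-.08*np.sin(1.198),.3],qdown(y+.127)))
gripper_to(.062,10)
r.move_to([*c,.16],q)
print(telemetry.current_t(),telemetry.current_ee_pos(),telemetry.current_joints())
im=vision.snapshot('wrist');cv2.imwrite('pics/w1.png',im[:,:,::-1])
C=cam('wrist'); print(proj(C,[[*c,.052],[*c,0]]))
print([(d['at'],d['score']) for d in models.mark_of('canister','wrist')])
```

```text
[-4.69804407e-01  4.66494298e-01  1.40882246e+00 -4.44089210e-16
  1.26627589e+00  3.01955929e-02] [ 2.12809391e-01  2.24728541e-01  1.40556102e+00 -4.44089210e-16
  1.51130310e+00  5.85809391e-01]
None [ 0.21280939  0.22472854  1.40556102  0.          1.5113031  -2.55578326]
3.2917 [ 0.62552111 -0.24118657  0.16020762] [-4.71424041e-01  4.59482272e-01  1.39447411e+00 -5.55105302e-04
  1.28733634e+00  3.01703583e-02]
[[252.18493651 198.53883863]
 [252.3402405  184.65233042]]
[([0.5563, -0.3229, -0.0017], 0.88), ([0.6242, -0.2407, 0.0055], 0.81), ([0.6579, -0.1672, -0.0011], 0.77), ([0.5394, -0.2381, -0.0014], 0.67)]
```

View pics/w1.png

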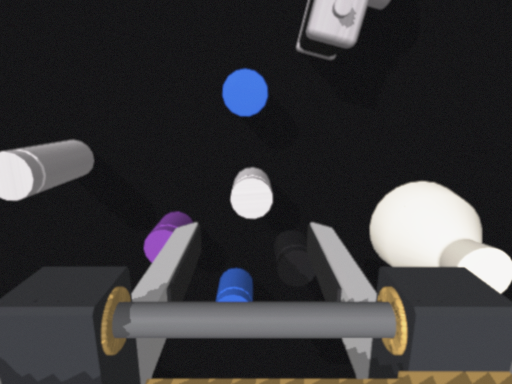

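The wrist view shows the short canister at (252,197), against a predicted (252,198). The tall one is at (15,175). Next I pick it and place it.

Run:
```python
from h import *
c=np.array([.626,-.240]); q=qdown(-.5)
print(r.move_l([*c,.041],rot=q,vel=.12,guard=15))
gripper_to(.02,15); print(telemetry.current_opening(),telemetry.current_t())
r.move_l([*c,.20],vel=.2); print(telemetry.current_opening(),telemetry.current_wrist_force())
b=np.array([.559-.08*np.cos(1.198),.26-.08*np.sin(1.198)]); qb=qdown(1.198-np.pi/2)
r.move_to([*c,.30],q)
r.move_to([*b,.30],qb); print(telemetry.current_ee_pos(),telemetry.current_opening(),telemetry.current_t())
im=vision.snapshot('top');cv2.imwrite('pics/t2.png',im[:,:,::-1])
```

```text
False
0.03455413898597619 5.075
0.03472346839439899 [ 0.16026866  1.04425343 -2.63772131]
[0.53048799 0.18460761 0.29978618] 0.03456477232493749 8.1
```

View pics/t2.png

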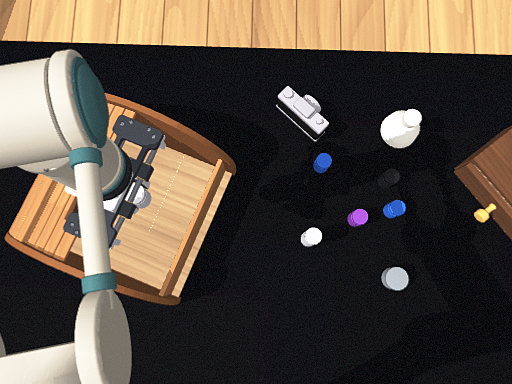

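Run:
```python
from h import *
b=telemetry.current_ee_pos()[:2]
print(r.move_l([*b,.075],vel=.15,guard=10),telemetry.current_ee_pos())
print(r.move_l([*b,.051],vel=.03,guard=4),telemetry.current_ee_pos(),telemetry.current_wrist_force())
gripper_to(.06,10); r.hold(.3); print(telemetry.current_opening())
r.move_l([*b,.10],vel=.1); r.move_l([*b,.33],vel=.25)
print(telemetry.current_ee_pos(),telemetry.current_t())
im=vision.snapshot('wrist');cv2.imwrite('pics/w3.png',im[:,:,::-1])
im=vision.snapshot('top');cv2.imwrite('pics/t3.png',im[:,:,::-1])
print([(d['at'],d['score']) for d in models.mark_of('canister','wrist')])
```

```text
False [0.53120757 0.18463081 0.07578401]
True [0.53018725 0.18444866 0.05313025] [ 0.09126193 -0.74936432  3.28933122]
0.060133239266051464
[0.52983202 0.18432252 0.32828211] 13.0667
[([0.5316, 0.1832, 0.0141], 0.73), ([0.5387, -0.2365, -0.0001], 0.66)]
```

View pics/w3.png

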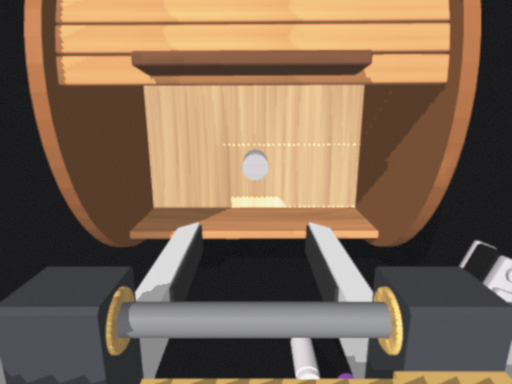

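```bash
cat > arc.py <<'E'
from h import *
X0,Y0,PSI=.5591,.2596,1.198
B=R.from_euler('z',PSI)
def pose(q,rho=.189,back=0.,lift=0):
    a=.506+q; phi=np.clip((1.15-q)/1.15,0,1)*np.radians(25)
    C=np.array([0,0,.045])+rho*np.array([-np.cos(a),0,np.sin(a)])+(.005+back)*np.array([np.sin(a),0,np.cos(a)])
    ap=np.array([np.sin(phi),0,-np.cos(phi)])
    tip=C+.008*np.array([np.cos(phi),0,np.sin(phi)])
    tcp=tip-(.025+lift)*ap
    Q=(B*R.from_euler('y',-phi)*R.from_euler('z',-np.pi/2)*R.from_euler('x',np.pi)).as_quat()
    return np.array([X0,Y0,0])+B.apply(tcp),[Q[3],Q[0],Q[1],Q[2]]
E
python3 - <<'E'
from arc import *
print([(d['at'],d['score']) for d in models.mark_of('pull','wrist')], 'nose',r.nose_length)
for q in(1.155,.8,.4,0,-.03):
    p,Q=pose(q); print(q,p.round(3),np.round(inverse_kinematics(p,Q),2))
print(pose(1.155)[1],telemetry.current_tool_rot())
gripper_to(0,20)
p,Q=pose(1.155,back=.012,lift=.06); r.move_to(p,Q)
im=vision.snapshot('side');cv2.imwrite('pics/s4.png',im[:,:,::-1])
p,Q=pose(1.155,back=.012); print(r.move_l(p,rot=Q,vel=.06,guard=6),p,telemetry.current_ee_pos(),telemetry.current_wrist_force(),telemetry.current_t())
im=vision.snapshot('side');cv2.imwrite('pics/s5.png',im[:,:,::-1])
im=vision.snapshot('wrist');cv2.imwrite('pics/w5.png',im[:,:,::-1])
E
```

```text
[([0.5675, 0.2842, 0.2527], 0.71)] nose 0.025
1.155 [0.57  0.288 0.258] [ 0.36  0.36  1.31 -0.    1.47  0.73]
0.8 [0.545 0.222 0.255] [0.2  0.24 1.51 0.11 1.33 0.55]
0.4 [0.518 0.155 0.223] [-0.02  0.15  1.72  0.29  1.18  0.25]
0 [0.499 0.105 0.167] [-0.24  0.16  1.92  0.5   1.05 -0.12]
-0.03 [0.498 0.102 0.162] [-0.25  0.17  1.93  0.51  1.05 -0.14]
[np.float64(6.017167965025448e-17), np.float64(0.982678102652101), np.float64(-0.18532065877302234), np.float64(-1.1347617579113034e-17)] [ 0.00105469  0.98267159 -0.1853353  -0.00250374]
False [0.57438136 0.2986744  0.25670022] [0.57469107 0.29882576 0.25721823] [0.06953329 0.3856715  0.42749322] 16.0167
```

```bash
python3 -c "
import cv2,numpy as np
cv2.imwrite('pics/m5.png',np.hstack([cv2.resize(cv2.imread('pics/s5.png'),(400,300)),cv2.resize(cv2.imread('pics/w5.png'),(400,300))]))"
```

```text
(no output)
```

View pics/m5.png

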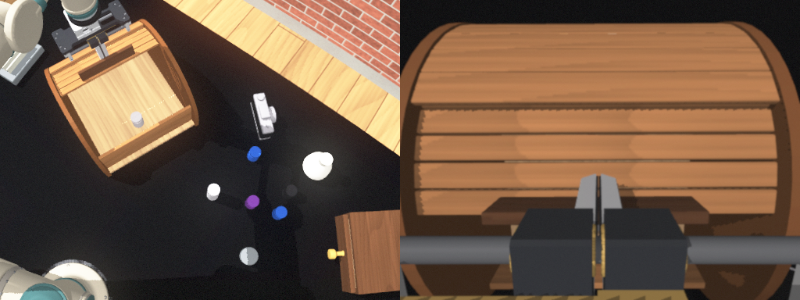

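Fingers are behind the rail with no contact. Now I sweep the arc.

Run:
```python
from arc import *
for q in np.linspace(1.155,.055,12):
    p,Q=pose(q); g=r.move_l(p,rot=Q,vel=.07,guard=25)
    f=telemetry.current_wrist_force(); print(round(q,2),g,(B.inv().apply(f)).round(1),round(1000*np.linalg.norm(telemetry.current_ee_pos()-p),1),round(telemetry.current_t(),1))
    if g: break
im=vision.snapshot('side');cv2.imwrite('pics/s6.png',im[:,:,::-1])
print([(d['at'],d['score']) for d in models.mark_of('pull','side')])
```

```text
1.16 False [2.8 0.2 0.2] 0.4 16.4
1.06 False [ 1.7 -0.4  0.2] 0.9 16.9
0.96 False [ 1.1  0.6 -0.7] 0.3 17.3
0.86 False [ 1.6 -0.3 -0.4] 0.4 17.7
0.76 False [ 1.8  0.5 -0.4] 0.5 18.2
0.66 False [ 1.9  0.8 -0.2] 0.5 18.6
0.55 False [ 1.6 -0.9 -0.4] 0.5 19.0
0.45 False [1.6 0.2 0.4] 0.5 19.5
0.36 False [-0.2  0.3  0. ] 0.4 19.9
0.26 False [ 0.2  0.4 -0. ] 0.3 20.3
0.16 False [0.3 0.1 0.6] 0.3 20.8
0.06 False [ 0.5  0.1 -0.8] 0.2 21.2
[]
```

View pics/s6.png

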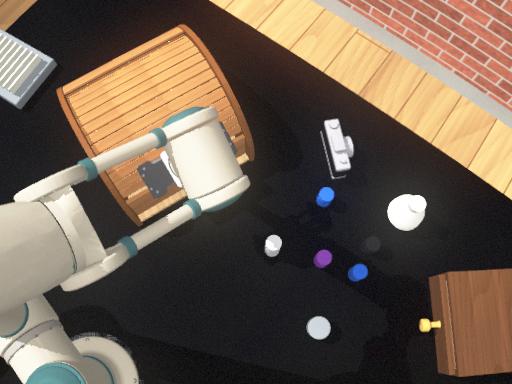

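Run:
```python
from arc import *
im=vision.snapshot('wrist');cv2.imwrite('pics/w6.png',im[:,:,::-1])
print([(d['at'],d['score']) for d in models.mark_of('pull','wrist')])
for q in(0,.06,.09,.3):
  a=.506+q; print(q,np.array([X0,Y0,0])+B.apply([-.206*np.cos(a),0,.045+.206*np.sin(a)]))
```

```text
[]
0 [0.49347239 0.09179035 0.14484457]
0.06 [0.4957711  0.09766816 0.15546959]
0.09 [0.49700648 0.10082701 0.16063534]
0.3 [0.50715029 0.12676471 0.19363382]
```

View pics/w6.png

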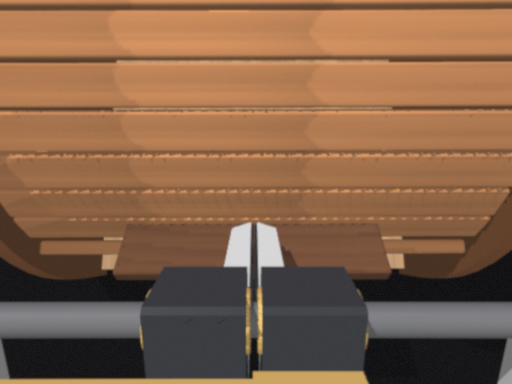

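```bash
python3 - <<'E'
from arc import *
for q in (.0,-.03,-.06):
    p,Q=pose(q); g=r.move_l(p,rot=Q,vel=.04,guard=14)
    f=telemetry.current_wrist_force(); print(q,g,(B.inv().apply(f)).round(1),round(1000*np.linalg.norm(telemetry.current_ee_pos()-p),1),round(telemetry.current_t(),1))
    if g: break
p=telemetry.current_ee_pos(); Rt=telemetry.current_tool_rot()
ap=R.from_quat([Rt[1],Rt[2],Rt[3],Rt[0]]).apply([0,0,1])
r.move_l(p-.12*ap,vel=.15)
im=vision.snapshot('wrist');cv2.imwrite('pics/w7.png',im[:,:,::-1])
print([(d['at'],d['score']) for d in models.mark_of('pull','wrist')])
r.move_l(telemetry.current_ee_pos()+[-.1,-.22,.06],vel=.25)
for n in('top','side'):
    im=vision.snapshot(n);cv2.imwrite(f'pics/{n}7.png',im[:,:,::-1])
    print([(d['at'],d['score']) for d in models.mark_of('pull',n)])
print(telemetry.current_t())
E
python3 -c "
import cv2,numpy as np
cv2.imwrite('pics/m7.png',np.hstack([cv2.resize(cv2.imread('pics/w7.png'),(400,300)),cv2.resize(cv2.imread('pics/top7.png'),(400,300))]))"
```

```text
0.0 False [2.9 2.3 7.5] 2.2 21.8
-0.03 True [2.3 0.2 5.5] 7.9 22.0
[([0.4971, 0.098, 0.1484], 0.64)]
[([0.4939, 0.1004, 0.1432], 0.61)]
[([0.4948, 0.0949, 0.1457], 0.9)]
24.4333
```

View pics/m7.png

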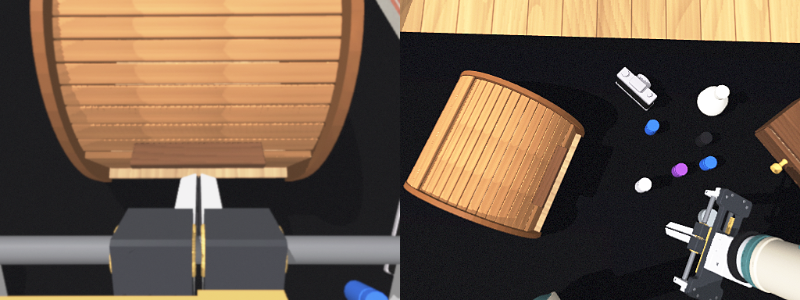

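View pics/side7.png

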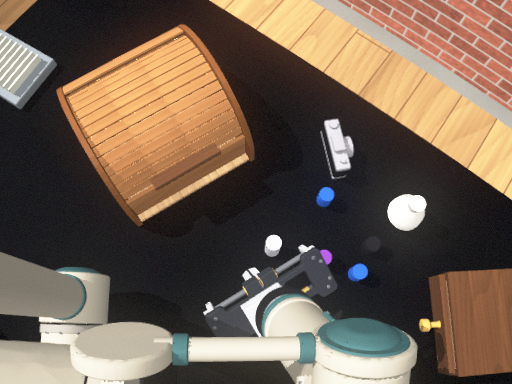

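Run:
```python
from h import *
print(telemetry.current_ee_pos(),telemetry.current_wrist_force()); r.sign_off()
```

```text
[ 0.3802621  -0.16059006  0.33523803] [-0.01482229  0.43346357 -0.20576182]
the job is handed in; nothing more can be done
```

The short canister is standing in the roll-top box, the cover is shut over it, and the job is handed in at about 24.5 s of the 51 s allowed. The sign-off gives no verdict.

- **Choice:** I took the pale cylinder at (0.626, -0.240). Its silhouette fitted 52 mm height in both views, and the other pale one fitted 90 mm.
- **Canister:** I set it down at box x -80, y 0. After release, the wrist picture showed it upright on the floor, and the network put it at (0.532, 0.183, 0.014). I could not see it again once the cover was shut.
- **Cover:** I pushed the rail along its arc with closed fingers. The contact force faded from about joint 0.36 on, and the rail met firm resistance at the shut stop.
- **Last checks:** Three cameras put the pull at z 0.143 to 0.148 (shut is 0.145), so the joint is about 0. Horizontally their marks were 3 to 9 mm behind the shut position, within what the judging allows. The gripper was clear at z 0.34 with about zero wrist force.
- **Disagreement:** The network had put the open rail about 7 to 9 mm further back than my fit did. That made no difference to the push.

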